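# Load the cleaning basket and hold it ready over the ultrasonic bath

## Robot

A 6-joint arm with a two-finger parallel gripper is mounted at the origin on a cart in front of the work surface, level with it; the furniture and walls round the work are solid. World frame = base frame: x ahead of the robot, y to its left, z up, the work surface at z = 0. Lengths are in m, angles in rad, forces in N, time in s.
With the tool pointing down it reaches from about 0.375 to 0.9 m from the base axis. Payload 3.1 kg.
Tool frame: the origin (TCP) lies between the finger pads; the fingertips stand 22 mm ahead of it and the grasp point (between the pads) lies 3 mm ahead of it; z points along the fingers, y is the line along which they close (so a half turn about z gives the same grasp; the last joint's range is limited). The gripper opens to 87 mm and grips with 3 to 60 N. Pads are 19 mm wide; open, the fingers measure 117 mm over their backs; the gripper's body (75 mm by 190 mm) begins 51 mm behind the grasp point.
Start: joints at [0.974, 0.527, 1.433, -0, 1.181, -0.178], TCP at [0.254, 0.571, 0.221] pointing down, gripper open.
Joint ranges: [-3.08, 3.08], [-0.75, 2.2], [0.22, 2.44], [-1.43, 4.57], [0, 2.65], [-2.85, 2.85]. Speed limits (rad/s): [2.79, 2.79, 3.14, 3.14, 3.14, 3.14].

## Interface

Orientations are given as a unit quaternion [x, y, z, w].
In Python, from rig import robot gives the robot as it stands.
- The arm moves only by the tool move_arm, never from a script. Its argument "series" is text: rows parted by semicolons, each of 6 numbers parted by spaces: the shift along the tool's x, y, z in mm, then the turn, a rotation vector about the tool's x, y, z in degrees. In form: dx dy dz ax ay az; .... A call has 1 to 8 rows; each row is the pose to reach, as a shift and turn from the pose commanded when the call began, along the tool's axes at that moment; what a row does not reach only later rows make up. A row lasts 1/12 s, in which the tool goes at most 41.7 mm and 7.16 degrees, less where a joint would pass 70% of its speed; a pose out of reach is approached as far as the arm can. A call with a gripper value outside its range is refused whole. "jaw" is the opening, from 0 (shut) to 1 (fully open), set as the call begins (left out, the last holds). The fingers move at their own pace and stop on an object; "newtons" is the grip in N (left out, the last holds). Time passes only in rows, so rows that repeat a pose let the fingers close. It gives the time, the measured TCP pose, the force, the opening and the grip force at its end, in the units of the state.
- robot.get_obs(): the state, without advancing time (a new reading comes with each control period).
- robot.camera(name): name is "side" or "top"; returns a dict with "img" (384x512x3 uint8, red, green, blue), "mtx" (3x3 intrinsics, pixels), "world_to_cam" (4x4, takes a point from world to camera coordinates). Camera axes: x right, y down, z forward; pixel columns grow to the right and rows downward; lengths in m; the calibration is good to about 2 mm. A picture is of the moment at which its call begins. There is no depth.
- robot.hand_in(): hands the job in; it is judged then, once.
Trained networks look in a picture, given as the dict that the camera call returned (one of the last four; its "shot" number tells which), for a name from the list of things; names that differ only in an ending like _2 or _b are one class to them, and where a whole thing is asked for, a point or a joint stands for the part that bears it (a point fixed in the world has none). Each returns a list of dicts, best first, with "p" (0 to 1); they miss things now and then, are a little off and sometimes report something else, mostly with a low value. They report only what shows in the picture. A call takes as long as a camera call.
- robot.search_frame(picture, thing): "xyz" ([x, y, z] in m, in world coordinates, good to about 4 mm: the middle of the surface that is visible of it).
- robot.tip_of(picture, thing): "xyz" ([x, y, z] in m, in world coordinates, good to about 4 mm: a listed point, or the origin of a listed thing).
The state is a dict: "time": time; "q": joint angles; "joint_velocities": joint speeds; "joint_torque": joint torques, N m; "position": TCP position; "tool_rot": TCP orientation; "ft_force": force on the tool from outside, world axes, zero at the start; "moment": the same for the moment, N m; "grip_width": finger opening in m; "grip_force": force on a finger pad.
Only numpy, scipy, OpenCV 4.12 (cv2) and the standard library are available. Lean on these libraries where they do the work, as an engineer would, in place of code of your own. Each camera call takes 0.05 s, during which the arm holds its last target. There are 200 camera calls.

## Task

Put the three steel parts that need cleaning, which lie along the front of the worktop - the tweezers, the sampling tube and the round knurled septum nut - into the wire basket while it stands on the worktop. Then swing its bail (carrying handle) upright, lift the basket by the bail, carry it over the bottles and hold it level just above the open tank of the ultrasonic bath, centred and in line with the mouth so that it could be lowered straight in, its underside about 15 mm above the rim. The bath is running its self-test, so nothing may touch it, and the bottles, the jar and the pot stay where they are; finish there with the basket still held still in the air by its bail.

Things in the scene. Friction and masses are not known exactly. Their poses are not given: they have to be found in the camera images.
- tweezers_mid (a point): centre of the steel tweezers, which lie flat: 122 mm long along this point's y axis, 12 mm wide along x, 8 mm high (the point is 4 mm above the surface), 20 g; grasp across x at the middle
- tube_mid (a point): centre of the sampling tube, which lies flat: 90 mm long along this point's y axis; a steel tube 6.4 mm thick between two brass end caps 13 mm square and 15 mm long, 13 mm high over all (the point is 6.5 mm above the surface), 22 g; grasp across x at the middle
- nut_mid (a point): centre of the septum nut, a round knurled steel nut that stands upright: 24 mm across, 22 mm high (the point is 11 mm above the surface), 40 g; grasp it across in any direction
- basket: open wire-mesh basket of steel with its bail, about 0.35 kg, standing loose on the worktop. Origin: centre of its underside. Outside 96 mm along its x, 160 mm along its y, 44 mm high along its z; walls 3 mm thick, inner floor 5 mm above the underside; with the bail's pivots it is 170 mm long
- bail (a joint): angle of the basket's bail, rad: 0 = folded down level, its cross-bar 88 mm from the hinge on the basket's +x side; 1.57 = upright, bar straight above the basket's middle; 3.14 = folded to -x. Hinge axis: along the basket's y through its middle, 38 mm above its underside. Slight friction (0.02 N m): it stays where it is left
- bail_grip (a point): middle of the grey round sleeve on the bail's cross-bar: the place to grip. The sleeve turns freely on the bar, so the basket hangs plumb under a firm grip and may swing for a second; 10 mm thick, 70 mm long along this point's y axis (the basket's y). Folded at 0 it is 38 mm above the worktop, upright 126 mm above the basket's underside
- bath: the bench ultrasonic bath, a white open-topped box with a control panel on one narrow end (-x side), fixed to the worktop. Origin: centre of its underside; x runs back from the panel. 226 mm along its x, 158 mm along its y, 140 mm high; tank 84 mm deep inside, empty
- bath_mouth (a point): centre of the bath's open mouth, in the plane of its top rim, 140 mm above the worktop; axes as the bath's. The mouth is 204 mm along x and 136 mm along y; z points up
- solvent_bottle: larger amber bottle with a black cap, 67 mm across, 135 mm high, standing loose between basket and bath; origin at the centre of its underside. Must not be moved
- rinse_bottle: smaller amber bottle with a white cap, 55 mm across, 105 mm high, beside the larger one; origin at the centre of its underside. Must not be moved
- septa_pot: low white round pot, 41 mm across, 42 mm high, behind the parts; origin at the centre of its underside. Must not be moved
- standard_jar: white jar with a screw cap, 45 mm across, 78 mm high, behind the basket; origin at the centre of its underside. Must not be moved

How it is judged:
On the way, in this order (a step that is already met when the one before it is completed fails the run):
1. the tweezers, the tube and the nut all lie in the basket while it stands on the worktop (x of tweezers_mid in the frame of basket between -0.048 and 0.048 m and y of tweezers_mid in the frame of basket between -0.08 and 0.08 m and z of tweezers_mid in the frame of basket between 0 and 0.044 m and x of tube_mid in the frame of basket between -0.048 and 0.048 m and y of tube_mid in the frame of basket between -0.08 and 0.08 m and z of tube_mid in the frame of basket between 0 and 0.044 m and x of nut_mid in the frame of basket between -0.048 and 0.048 m and y of nut_mid in the frame of basket between -0.08 and 0.08 m and z of nut_mid in the frame of basket between 0 and 0.044 m and height (world z) of basket below 0.02 m), for 0.2 s.
2. the basket hangs clear of the worktop with its bail upright and all three parts in it (x of tweezers_mid in the frame of basket between -0.048 and 0.048 m and y of tweezers_mid in the frame of basket between -0.08 and 0.08 m and z of tweezers_mid in the frame of basket between 0 and 0.044 m and x of tube_mid in the frame of basket between -0.048 and 0.048 m and y of tube_mid in the frame of basket between -0.08 and 0.08 m and z of tube_mid in the frame of basket between 0 and 0.044 m and x of nut_mid in the frame of basket between -0.048 and 0.048 m and y of nut_mid in the frame of basket between -0.08 and 0.08 m and z of nut_mid in the frame of basket between 0 and 0.044 m and value of joint bail between 1.2 and 1.95 rad and height (world z) of basket above 0.05 m), for 0.2 s.
At the end, for the whole second after the job is handed in: All three parts in the basket; bail within 0.37 rad of upright; basket held still by the fingers, level within 0.16 rad, not touching the bath, underside 4 to 32 mm above its rim, middle within 10 mm of the mouth's middle, length in line within 0.12 rad (x of tweezers_mid in the frame of basket between -0.048 and 0.048 m and y of tweezers_mid in the frame of basket between -0.08 and 0.08 m and z of tweezers_mid in the frame of basket between 0 and 0.044 m and x of tube_mid in the frame of basket between -0.048 and 0.048 m and y of tube_mid in the frame of basket between -0.08 and 0.08 m and z of tube_mid in the frame of basket between 0 and 0.044 m and x of nut_mid in the frame of basket between -0.048 and 0.048 m and y of nut_mid in the frame of basket between -0.08 and 0.08 m and z of nut_mid in the frame of basket between 0 and 0.044 m and value of joint bail between 1.2 and 1.95 rad and z of basket in the frame of bath_mouth between 0.004 and 0.032 m and horizontal distance between basket and bath_mouth below 0.01 m and angle between the y axis of basket and the x axis of bath_mouth, either way round below 0.12 rad and angle between basket's own z axis and vertical below 0.16 rad and linear speed of basket below 0.03 m/s and contact force between basket and bath below 0.1 N and contact force between basket and the fingers above 1 N); the arm keeps its last pose, push and grip.
It fails at once if the bath is touched (contact force between bath and anything else above 1 N).
It fails at once if a bottle is moved by more than 25 mm or tipped (distance of any of solvent_bottle, rinse_bottle from where it was at the start of the episode above 0.025 m or angle between any of solvent_bottle, rinse_bottle's own z axis and vertical above 0.5 rad).
It fails at once if the jar or the pot is moved by more than 25 mm or tipped (distance of any of standard_jar, septa_pot from where it was at the start of the episode above 0.025 m or angle between any of standard_jar, septa_pot's own z axis and vertical above 0.5 rad).
It also fails if it takes over 72 s, if anything falls off the work surface, if the arm or the gripper's body presses on something with over 40 N, if the wrist force passes 120 N, or if a joint passes its speed limit or range.

## Working session

There is one attempt and no reset: what is moved stays moved. The work goes in short steps, Python scripts to look and compute and a tool call to move; the robot and the scene stay as the last step left them, time stands still between calls to the robot, and variables do not carry over. Pictures are saved under pics/ and viewed, at most 10 in all, crops included, and the job is handed in when it is done.

Besides the shell and the picture viewer there is one more tool, called as name(argument=value, ...), one argument or row to a line, values as JSON. move_arm: Moves the arm, as the interface text tells. Its arguments: {"type":"object","properties":{"series":{"type":"string"},"jaw":{"type":"number"},"newtons":{"type":"number"}},"required":["series"]}

```bash
mkdir -p pics; ls; cat > h.py <<'E'
import numpy as np, cv2
from rig import robot
from scipy.spatial.transform import Rotation as R
def px(c,p):
    q=c["world_to_cam"]@np.r_[p,1]; u=c["mtx"]@q[:3]; return u[:2]/u[2]
def ray(c,uv):
    T=c["world_to_cam"]; d=T[:3,:3].T@np.linalg.inv(c["mtx"])@np.r_[uv,1]
    o=-T[:3,:3].T@T[:3,3]; return o,d
def atz(c,uv,z):
    o,d=ray(c,uv); return o+d*(z-o[2])/d[2]
def tri(c1,u1,c2,u2):
    A=[];b=[]
    for c,u in((c1,u1),(c2,u2)):
        o,d=ray(c,u); d=d/np.linalg.norm(d); P=np.eye(3)-np.outer(d,d); A.append(P); b.append(P@o)
    return np.linalg.lstsq(np.vstack(A),np.hstack(b),rcond=None)[0]
def save(c,n): cv2.imwrite(f"pics/{n}.png",c["img"][:,:,::-1])
def rel(p,yaw=None):
    "tool-axis shift (mm) to world point p"
    o=robot.get_obs(); r=R.from_quat(o["tool_rot"])
    return (r.inv().apply(np.array(p)-o["position"])*1000).round(1)
E
python3 - <<'E'
from h import *
np.set_printoptions(precision=4,suppress=True)
o=robot.get_obs(); print(o["time"],o["position"],o["tool_rot"],R.from_quat(o["tool_rot"]).as_matrix(),o["grip_width"])
t=robot.camera("top"); s=robot.camera("side"); save(t,"t0"); save(s,"s0")
np.savez("c0.npz",tm=t["mtx"],tw=t["world_to_cam"],sm=s["mtx"],sw=s["world_to_cam"])
for n in ["tweezers_mid","tube_mid","nut_mid","basket","bail_grip","bath","bath_mouth","solvent_bottle","rinse_bottle","septa_pot","standard_jar"]:
    for nm,c in(("top",t),("side",s)):
        for d in robot.tip_of(c,n)[:2]: print(n,nm,round(d["p"],2),d["xyz"],px(c,d["xyz"]))
E
```

```text
pics
0.0 [0.2537 0.5704 0.2202] [ 0.2079  0.9782 -0.001  -0.0004] [[-0.9136  0.4067 -0.0012]
 [ 0.4067  0.9136 -0.0018]
 [ 0.0004 -0.0021 -1.    ]] 0.08688735601315378
tweezers_mid top 0.43 [0.4223, -0.2026, 0.0021] [232.2759 256.1604]
tweezers_mid side 0.92 [0.422, -0.2058, 0.0031] [194.3741 243.4678]
tube_mid top 0.68 [0.3957, -0.3234, 0.0049] [286.588 267.996]
tube_mid side 0.5 [0.4383, -0.0912, 0.0095] [187.7518 212.9423]
tube_mid side 0.49 [0.3984, -0.3176, 0.0099] [197.876  274.8143]
nut_mid top 0.39 [0.4383, -0.0914, 0.0131] [181.7138 249.3542]
nut_mid side 0.64 [0.4392, -0.0905, 0.0078] [188.1028 213.3643]
basket top 0.7 [0.4892, -0.468, -0.0014] [350.0793 225.3332]
basket side 0.7 [0.4929, -0.4621, 0.0018] [275.2506 315.6721]
bail_grip top 0.96 [0.5746, -0.4677, 0.0536] [353.6425 184.5108]
bail_grip side 0.56 [0.5776, -0.4648, 0.0536] [322.3463 281.0841]
bath side 0.69 [0.6667, -0.1404, 0.0021] [287.7737 208.083 ]
bath side 0.54 [0.693, -0.3848, -0.0034] [352.0752 266.4075]
bath_mouth top 0.62 [0.6642, -0.1424, 0.1383] [196.231  135.2872]
bath_mouth side 0.83 [0.6642, -0.1391, 0.1402] [289.1947 154.3258]
solvent_bottle top 0.89 [0.589, -0.2939, -0.0005] [272.4455 182.0929]
solvent_bottle side 0.59 [0.5853, -0.2937, 0.0011] [283.4329 250.8603]
rinse_bottle top 0.71 [0.6741, -0.3201, -0.0024] [283.4188 145.7028]
rinse_bottle side 0.75 [0.6742, -0.3207, 0.0017] [328.023  248.7538]
septa_pot top 0.48 [0.5003, -0.2664, -0.0006] [260.6468 221.0426]
septa_pot top 0.22 [0.578, -0.4674, 0.0562] [353.6957 182.7762]
septa_pot side 0.59 [0.4959, -0.2651, -0.0032] [237.5948 254.1114]
standard_jar top 0.71 [0.6937, -0.384, 0.002] [311.0793 136.6906]
standard_jar side 0.7 [0.6934, -0.3863, -0.0031] [352.6698 266.6732]
```

```bash
python3 - <<'E'
import cv2
t=cv2.imread("pics/t0.png")
cv2.imwrite("pics/t0c.png",cv2.resize(t[80:300,140:400],None,fx=2.7,fy=2.7,interpolation=cv2.INTER_CUBIC)[:, :])
E
```

```text
(no output)
```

View pics/t0c.png

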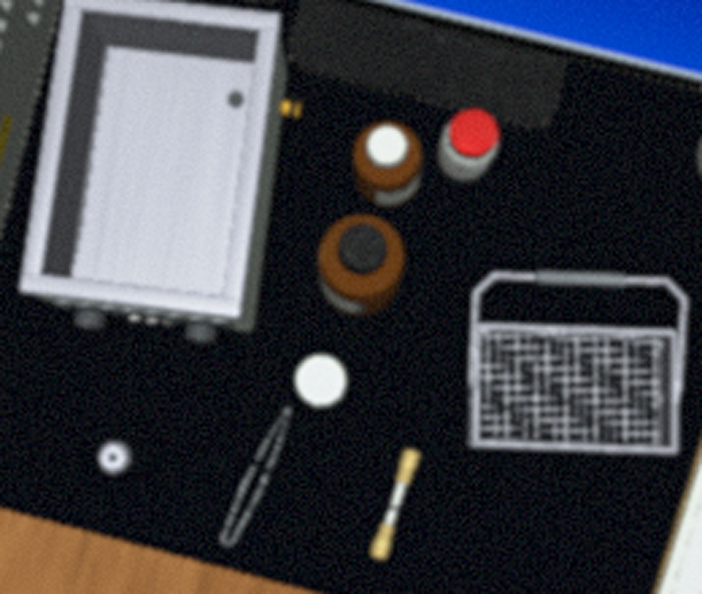

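View pics/s0.png

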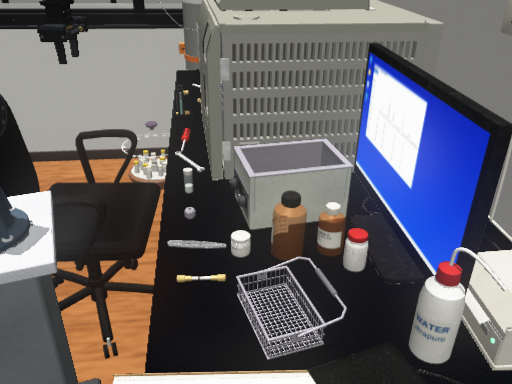

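The top crop (scale 2.7, offset 140,80) shows:
- nut at (114,458)
- tweezers from (288,408) to (228,545)
- tube from (410,452) to (380,556)
- basket rim corners at (475,325), (680,330), (678,452) and (470,447), with the bail on the far side
- bath mouth at upper left

The side view agrees with this.

```bash
python3 - <<'E'
from h import *
np.set_printoptions(precision=4,suppress=True)
z=np.load("c0.npz"); c={"mtx":z["tm"],"world_to_cam":z["tw"]}
P=lambda u,v,h: atz(c,(140+(u+.5)/2.7-.5,80+(v+.5)/2.7-.5),h)
def seg(n,a,b,h):
    a=P(*a,h);b=P(*b,h); d=b-a; print(n,(a+b)/2,"len",np.linalg.norm(d),"dir deg",np.degrees(np.arctan2(d[1],d[0])))
seg("tw",(228,545),(288,408),.004); seg("tube",(380,556),(410,452),.0065)
print("nut",P(114,458,.022))
seg("bk front",(470,449),(678,453),.044); seg("bk back",(475,325),(680,330),.044)
seg("bail",(487,278),(672,283),.045); seg("sleeve",(538,278),(626,278),.045)
seg("bath R",(240,318),(280,12),.14); seg("bath L",(20,290),(65,0),.14); seg("bath F",(20,290),(240,318),.14); seg("bath B",(65,0),(280,12),.14)
print("cam",ray(c,(0,0))[0])
E
```

```text
tw [ 0.4227 -0.2096  0.004 ] len 0.12197230361584975 dir deg -23.90339825502915
tube [ 0.3996 -0.3221  0.0065] len 0.08774106241541166 dir deg -17.02725656748881
nut [ 0.4385 -0.0937  0.022 ]
bk front [ 0.442  -0.4623  0.044 ] len 0.16387788404787507 dir deg -91.47386119383424
bk back [ 0.54   -0.4682  0.044 ] len 0.16363299740382517 dir deg -91.86059870763142
bail [ 0.5778 -0.4709  0.045 ] len 0.14824408881213555 dir deg -92.04956215535348
sleeve [ 0.5798 -0.4731  0.045 ] len 0.07055194277843164 dir deg -90.48341089319554
bath R [ 0.6537 -0.2216  0.14  ] len 0.22998062998288024 dir deg -7.232236292549011
bath L [ 0.6701 -0.0619  0.14  ] len 0.2194323531373807 dir deg -7.267970076968032
bath F [ 0.5505 -0.1276  0.14  ] len 0.16056075213647378 dir deg -97.73198241756936
bath B [ 0.7734 -0.1559  0.14  ] len 0.1606784103137479 dir deg -93.96845519187175
cam [ 0.4551 -0.2842  0.9429]
```

```bash
python3 - <<'E'
from h import *
np.set_printoptions(precision=3,suppress=True)
z=np.load("c0.npz"); t={"mtx":z["tm"],"world_to_cam":z["tw"]};s={"mtx":z["sm"],"world_to_cam":z["sw"]}
for uv in((207,185),(215,190)): print("oven base side",atz(s,uv,0))
for uv in((140,165),(160,90)): print("oven base top",atz(t,uv,0))
for uv in((270,80),(400,107)): print("monitor base line",atz(t,uv,0.1))
print("mouth corners top", [atz(t,(140+u/2.7,80+v/2.7),.14)[:2] for u,v in((80,12),(262,20),(228,302),(42,275))])
print(rel((.4225,-.206,.12)))
E
```

```text
oven base side [0.524 0.043 0.   ]
oven base side [0.535 0.01  0.   ]
oven base top [0.631 0.011 0.   ]
oven base top [ 0.81  -0.031  0.   ]
monitor base line [ 0.792 -0.29   0.1  ]
monitor base line [ 0.73 -0.56  0.1 ]
mouth corners top [array([ 0.769, -0.088]), array([ 0.761, -0.223]), array([ 0.551, -0.199]), array([ 0.571, -0.064])]
[-469.8 -641.4  101.1]
```

View pics/t0.png

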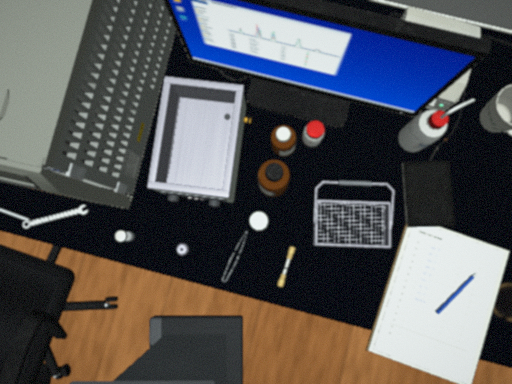

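The full top view shows the bath beside the tall oven at left, whose face lies near y=0. The bottles, jar and monitor are behind and the parts lie along the front. I'll go in with the arm kept pulled in while it passes the oven.

move_arm(
  series="-336 -420 40 0 0 0;-336 -420 40 0 0 0;-336 -420 40 0 0 0;-336 -420 40 0 0 0;-336 -420 40 0 0 0;-336 -420 40 0 0 0;-336 -420 40 0 0 0;-336 -420 40 0 0 0",
  jaw=0.5,
  newtons=20,
)

```text
time: 1.87
position: [0.3385, 0.2478, 0.1967]
tool_rot: [0.207, 0.978, 0.0, 0.001]
ft_force: [0.2, -0.1, 0.5]
grip_width: 0.0455
grip_force: 0.0
```

move_arm(
  series="-128 -160 17 0 0 0;-128 -160 17 0 0 0;-128 -160 17 0 0 0;-128 -160 17 0 0 0;-128 -160 17 0 0 0;-261 -381 77 0 0 0;-261 -381 77 0 0 0;-261 -381 77 0 0 0",
)

```text
time: 2.53
position: [0.4054, -0.0719, 0.1511]
tool_rot: [0.208, 0.978, -0.0, 0.001]
ft_force: [1.6, 0.5, 0.2]
grip_width: 0.0432
grip_force: 0.0
```

```bash
python3 -c "
from h import *
print(rel((.4225,-.206,.10)),robot.get_obs()['time'])"
```

```text
[ -70.1 -115.5   51.2] 2.5333
```

move_arm(
  series="-70 -115 51 0 0 0;-70 -115 51 0 0 0;-70 -115 51 0 0 0;-70 -115 51 0 0 0;-70 -115 51 0 0 0;-70 -115 51 0 0 0",
)

```text
time: 3.03
position: [0.422, -0.204, 0.0997]
tool_rot: [0.209, 0.978, 0.0, -0.0]
ft_force: [0.4, 1.0, -0.6]
grip_width: 0.0435
grip_force: 0.0
```

```bash
python3 - <<'E'
from h import *
np.set_printoptions(precision=4,suppress=True)
t=robot.camera("top"); s=robot.camera("side"); o=robot.get_obs();print(o["position"],o["time"])
for n in ["tweezers_mid","tube_mid","nut_mid"]:
    a=robot.tip_of(t,n)[:1]; b=robot.tip_of(s,n)[:2]
    for d in a+b: print(n,round(d["p"],2),np.array(d["xyz"]))
    if a and b: print("tri",tri(t,px(t,a[0]["xyz"]),s,px(s,b[0]["xyz"])))
a=cv2.resize(t["img"][200:320,180:340],None,fx=2.5,fy=2.5); b=cv2.resize(s["img"][180:300,120:280],None,fx=2.5,fy=2.5)
cv2.imwrite("pics/a1.png",np.hstack([a,b])[:,:,::-1])
E
```

```text
[ 0.4216 -0.2019  0.1003] 3.1333
tweezers_mid 0.56 [ 0.4235 -0.2075  0.0048]
tube_mid 0.57 [ 0.3964 -0.3185  0.0026]
tube_mid 0.67 [ 0.4011 -0.3197  0.0046]
tube_mid 0.31 [ 0.6654 -0.1431 -0.0007]
tri [ 0.3988 -0.3191  0.0047]
nut_mid 0.55 [ 0.4387 -0.0872  0.0096]
```

View pics/a1.png

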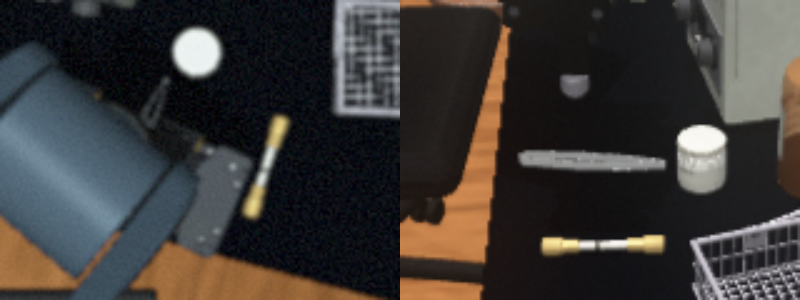

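The tweezers lie under the gripper. In the side half they run from (520,155) to (665,165), and there is free space around them. I'll grasp them now.

move_arm(
  series="-3 -4 40 0 0 0;-3 -4 66 0 0 0;-3 -4 75 0 0 0;-3 -4 75 0 0 0",
)

```text
time: 3.77
position: [0.4221, -0.2067, 0.0235]
tool_rot: [0.208, 0.978, 0.001, -0.002]
ft_force: [-0.2, -0.5, 0.5]
grip_width: 0.0431
grip_force: 0.0
```

move_arm(
  series="0 0 0 0 0 0;0 0 0 0 0 0;0 0 0 0 0 0;0 0 0 0 0 0;0 0 0 0 0 0;0 0 0 0 0 0",
  jaw=0,
)

```text
time: 4.27
position: [0.4237, -0.2083, 0.0257]
tool_rot: [0.208, 0.978, -0.0, 0.001]
ft_force: [0.8, 0.2, 0.7]
grip_width: 0.0114
grip_force: 0.0
```

move_arm(
  series="0 0 0 0 0 0;0 0 0 0 0 0;0 0 0 0 0 0",
)

```text
time: 4.52
position: [0.4234, -0.2081, 0.0252]
tool_rot: [0.208, 0.978, -0.0, 0.0]
ft_force: [-0.8, 0.2, 0.2]
grip_width: 0.001
grip_force: 0.0
```

move_arm(
  series="0 0 -40 0 0 0;0 0 -80 0 0 0;-40 0 -100 0 0 0;-80 0 -100 0 0 0;-120 0 -100 0 0 0;-120 0 -100 0 0 0",
  jaw=0.4,
)

```text
time: 5.02
position: [0.542, -0.2625, 0.1273]
tool_rot: [0.208, 0.978, -0.003, 0.007]
ft_force: [1.3, -0.0, -0.1]
grip_width: 0.0316
grip_force: 0.0
```

```bash
python3 - <<'E'
from h import *
np.set_printoptions(precision=4,suppress=True)
t=robot.camera("top"); s=robot.camera("side"); o=robot.get_obs();print(o["position"],o["time"])
for n in ["tweezers_mid"]:
    a=robot.tip_of(t,n)[:1]; b=robot.tip_of(s,n)[:2]
    for d in a+b: print(n,round(d["p"],2),np.array(d["xyz"]))
a=cv2.resize(t["img"][200:320,180:340],None,fx=2.5,fy=2.5); b=cv2.resize(s["img"][180:300,120:280],None,fx=2.5,fy=2.5)
cv2.imwrite("pics/a2.png",np.hstack([a,b])[:,:,::-1])
E
```

```text
[ 0.5339 -0.2573  0.1248] 5.1167
tweezers_mid 0.6 [ 0.4234 -0.2049  0.0061]
```

View pics/a2.png

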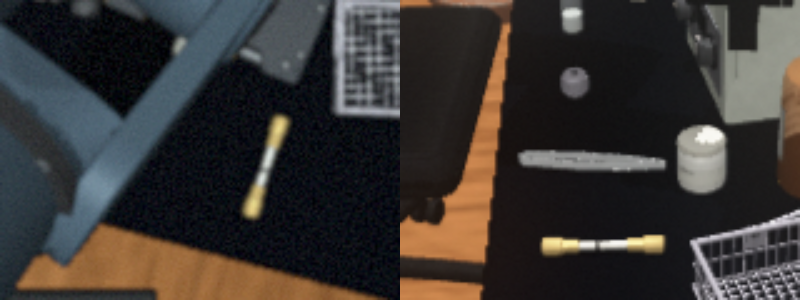

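The tweezers lie unmoved, so the pads passed over them or slipped off. I also moved the wrong way along tool x, but touched nothing. I'll back out and grip lower.

move_arm(
  series="41 0 0 0 0 0;82 0 0 0 0 0;121 0 0 0 0 0;121 0 25 0 0 0;121 0 25 0 0 0;121 0 25 0 0 0",
  jaw=0.35,
)

```text
time: 5.72
position: [0.4212, -0.2069, 0.0998]
tool_rot: [0.208, 0.978, 0.001, -0.001]
ft_force: [0.4, -0.5, -0.3]
grip_width: 0.0306
grip_force: 0.0
```

```bash
python3 - <<'E'
from h import *
np.set_printoptions(precision=4,suppress=True)
P=[];
s=robot.camera("side"); t=robot.camera("top")
for i in range(3):
    o=robot.get_obs();P.append(o["position"])
    robot.camera("top") 
print(P,o["time"],R.from_quat(o["tool_rot"]).as_matrix())
# side-view axis of tweezers: ends at crop px
e=[atz(s,(120+(u-400+.5)/2.5-.5,180+(v+.5)/2.5-.5),.005) for u,v in((521,157),(664,164))]
d=e[1]-e[0];print(e,(e[0]+e[1])/2,np.linalg.norm(d),np.degrees(np.arctan2(d[1],d[0])))
for d in robot.search_frame(s,"tweezers_mid")[:2]: print(d)
E
```

```text
[array([ 0.4235, -0.2086,  0.1007]), array([ 0.4239, -0.2088,  0.1008]), array([ 0.4239, -0.2087,  0.1008])] 5.9167 [[-0.9136  0.4065  0.002 ]
 [ 0.4065  0.9136 -0.0017]
 [-0.0025 -0.0007 -1.    ]]
[array([ 0.3716, -0.1857,  0.005 ]), array([ 0.4789, -0.2377,  0.005 ])] [ 0.4253 -0.2117  0.005 ] 0.11923590613239098 -25.838859520396493Traceback (most recent call last):
  File "<stdin>", line 12, in <module>
ValueError: only the last four pictures can be asked about
```

move_arm(
  series="0 -1 40 0 0 0;0 -1 68 0 0 0;0 -1 76 0 0 0;0 -1 79 0 0 0;0 -1 79 0 0 0;0 -1 79 0 0 0;0 -1 79 0 0 0",
)

```text
time: 6.55
position: [0.4229, -0.2092, 0.0223]
tool_rot: [0.208, 0.978, -0.001, 0.001]
ft_force: [-0.1, -0.8, 0.5]
grip_width: 0.0308
grip_force: 0.0
```

move_arm(
  series="0 0 0 0 0 0;0 0 0 0 0 0;0 0 0 0 0 0;0 0 0 0 0 0;0 0 0 0 0 0;0 0 0 0 0 0;0 0 0 0 0 0",
  jaw=0,
)

```text
time: 7.13
position: [0.422, -0.2086, 0.0211]
tool_rot: [0.208, 0.978, 0.0, -0.0]
ft_force: [0.1, 0.3, 0.2]
grip_width: 0.0012
grip_force: 0.0
```

move_arm(
  series="0 0 0 0 0 0;0 0 0 0 0 0;0 0 0 0 0 0;0 0 0 0 0 0;0 0 0 0 0 0",
  jaw=0.35,
)

```text
time: 7.55
position: [0.422, -0.2085, 0.0211]
tool_rot: [0.208, 0.978, 0.0, -0.0]
ft_force: [-0.4, 0.4, -0.2]
grip_width: 0.0259
grip_force: 0.0
```

```bash
python3 - <<'E'
from h import *
t=robot.camera("top"); s=robot.camera("side"); o=robot.get_obs();print(o["position"],o["time"],o["grip_width"])
for c in (t,s): print(px(c,o["position"]),px(c,o["position"]+np.array([0,0,-.022])))
a=cv2.resize(t["img"][220:290,180:280],None,fx=4,fy=4); b=cv2.resize(s["img"][210:280,150:250],None,fx=4,fy=4)
cv2.imwrite("pics/a3.png",np.hstack([a,b])[:,:,::-1])
E
```

```text
[ 0.42205787 -0.20858166  0.02107693] 7.65 0.028725453311327667
[234.25365946 256.56511885] [235.05937759 256.20424309]
[194.31245799 236.93573573] [194.85846553 245.77694019]
```

View pics/a3.png

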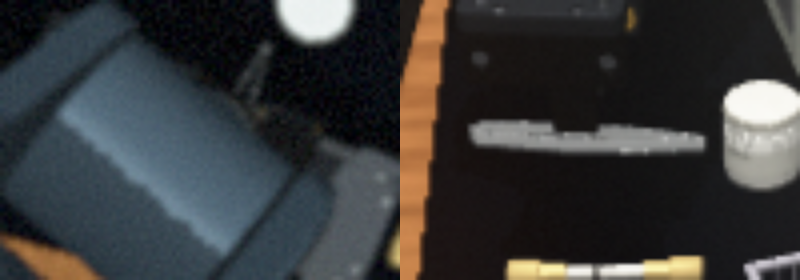

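The side half shows the dark finger ending at row 133, covering only the upper edge of the tweezers. So the tips stand higher than reckoned. I'll feel downward in small steps.

move_arm(
  series="0 0 2 0 0 0;0 0 4 0 0 0;0 0 4 0 0 0",
)

```text
time: 7.9
position: [0.4219, -0.2085, 0.0167]
tool_rot: [0.208, 0.978, 0.0, -0.0]
ft_force: [-1.5, 0.0, 0.1]
grip_width: 0.0301
grip_force: 0.0
```

move_arm(
  series="0 0 2 0 0 0;0 0 3 0 0 0;0 0 3 0 0 0",
)

```text
time: 8.15
position: [0.4219, -0.2085, 0.0138]
tool_rot: [0.208, 0.978, 0.0, -0.0]
ft_force: [0.0, -1.2, -0.5]
grip_width: 0.0305
grip_force: 0.0
```

move_arm(
  series="0 0 2 0 0 0;0 0 3 0 0 0;0 0 3 0 0 0",
)

```text
time: 8.4
position: [0.422, -0.2085, 0.0109]
tool_rot: [0.208, 0.978, 0.0, -0.0]
ft_force: [0.4, -0.4, -0.3]
grip_width: 0.0302
grip_force: 0.0
```

move_arm(
  series="0 0 1 0 0 0;0 0 2 0 0 0;0 0 2 0 0 0",
)

```text
time: 8.65
position: [0.422, -0.2085, 0.009]
tool_rot: [0.208, 0.978, 0.0, -0.0]
ft_force: [0.0, 0.6, -0.1]
grip_width: 0.0301
grip_force: 0.0
```

move_arm(
  series="0 0 0 0 0 0;0 0 0 0 0 0;0 0 0 0 0 0;0 0 0 0 0 0;0 0 0 0 0 0;0 0 0 0 0 0",
  jaw=0,
)

```text
time: 9.15
position: [0.4221, -0.2086, 0.0091]
tool_rot: [0.208, 0.978, -0.0, 0.0]
ft_force: [0.4, -0.5, 0.5]
grip_width: 0.0025
grip_force: 0.0
```

```bash
python3 - <<'E'
from h import *
s=robot.camera("side"); o=robot.get_obs();print(o["position"],o["time"],o["grip_width"])
print(px(s,o["position"]),px(s,o["position"]+np.array([0,0,-.022])))
z=lambda c: cv2.resize(np.clip(c.astype(float)*2.5,0,255).astype(np.uint8),None,fx=6,fy=6,interpolation=cv2.INTER_CUBIC)
cv2.imwrite("pics/a4.png",z(s["img"][195:275,145:265])[:,:,::-1])
E
```

```text
[ 0.42206393 -0.20856989  0.00912043] 9.2 0.0015300288821153737
[194.61199476 241.76081598] [195.15162604 250.4990417 ]
```

View pics/a4.png

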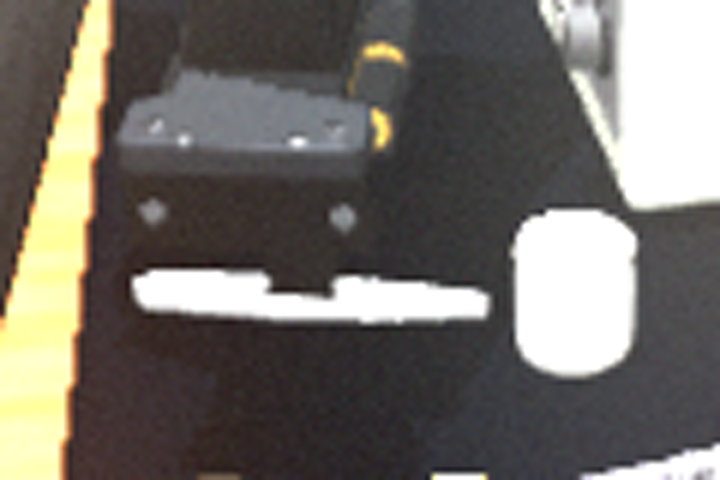

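In the brightened side view the closed fingers end at (302,293), above the tweezers, which are still visible beneath them. The tips are still several mm too high, whatever the stated TCP says. I'll open and feel further down.

move_arm(
  series="0 0 0 0 0 0;0 0 0 0 0 0;0 0 0 0 0 0;0 0 0 0 0 0;0 0 2 0 0 0;0 0 3 0 0 0;0 0 3 0 0 0",
  jaw=0.3,
)

```text
time: 9.78
position: [0.4219, -0.2085, 0.0059]
tool_rot: [0.208, 0.978, 0.0, -0.0]
ft_force: [0.0, 1.2, -0.8]
grip_width: 0.0254
grip_force: 0.0
```

move_arm(
  series="0 0 2 0 0 0;0 0 3 0 0 0;0 0 3 0 0 0",
)

```text
time: 10.03
position: [0.4219, -0.2085, 0.0028]
tool_rot: [0.208, 0.978, 0.0, -0.0]
ft_force: [-0.0, 0.6, 0.1]
grip_width: 0.0259
grip_force: 0.0
```

move_arm(
  series="0 0 2 0 0 0;0 0 3 0 0 0;0 0 3 0 0 0",
)

```text
time: 10.28
position: [0.422, -0.2085, -0.0001]
tool_rot: [0.208, 0.978, 0.0, -0.0]
ft_force: [-0.7, 0.2, -0.0]
grip_width: 0.0261
grip_force: 0.0
```

move_arm(
  series="0 0 0 0 0 0;0 0 0 0 0 0;0 0 0 0 0 0;0 0 0 0 0 0;0 0 0 0 0 0;0 0 0 0 0 0",
  jaw=0,
)

```text
time: 10.78
position: [0.4221, -0.2086, 0.0001]
tool_rot: [0.208, 0.978, -0.0, 0.0]
ft_force: [0.2, 0.4, 0.6]
grip_width: 0.0117
grip_force: 20.0
```

Gripped: 11.7 mm wide at 20 N. The true tool height is about 22 mm above the reported value, and I'll account for that. Next I'll lift, turn and go above the basket.

move_arm(
  series="0 0 -30 0 0 0;0 0 -70 0 0 5;-10 -15 -100 0 0 12;-30 -45 -100 0 0 19;-50 -75 -100 0 0 26;-70 -105 -100 0 0 33;-92 -135 -100 0 0 40;-112 -165 -100 0 0 47",
)

```text
time: 11.45
position: [0.4574, -0.4065, 0.1003]
tool_rot: [0.583, 0.812, 0.0, 0.0]
ft_force: [0.7, 0.0, -0.4]
grip_width: 0.012
grip_force: 20.0
```

```bash
cat >> h.py <<'E'
def plan(p,yaw):
    "shift to p in tool axes and turn about tool z so that tool y lies at yaw deg (mod 180)"
    o=robot.get_obs(); M=R.from_quat(o["tool_rot"]).as_matrix(); y=np.degrees(np.arctan2(M[1,1],M[0,1]))
    d=(y-yaw+90)%180-90
    print("t",round(o["time"],2),"pos",o["position"].round(4),"yaw",round(y,1),"shift",rel(p),"turn",round(d,1),"w",round(o["grip_width"],4),"F",round(o["grip_force"],1))
E
python3 -c "
from h import *
plan((.472,-.4645,.07),-1.7)"
```

```text
t 11.45 pos [ 0.4574 -0.4065  0.1003] yaw 18.7 shift [-59.7  -4.7  30.4] turn 20.4 w 0.012 F 20.0
```

move_arm(
  series="-30 -2 0 0 0 7;-60 -5 0 0 0 14;-60 -5 10 0 0 20.4;-60 -5 25 0 0 20.4;-60 -5 25 0 0 20.4;-60 -5 25 0 0 20.4",
)

```text
time: 11.95
position: [0.4712, -0.4621, 0.0739]
tool_rot: [0.716, 0.699, 0.0, -0.002]
ft_force: [-0.0, 0.1, -1.1]
grip_width: 0.0118
grip_force: 20.0
```

```bash
python3 - <<'E'
from h import *
np.set_printoptions(precision=4,suppress=True)
t=robot.camera("top"); s=robot.camera("side"); plan((.472,-.4645,.015),-1.7)
for n in ["tweezers_mid","basket","bail_grip"]:
    for c in(t,s):
        for d in robot.tip_of(c,n)[:1]: print(n,c["shot"],round(d["p"],2),np.array(d["xyz"]))
a=cv2.resize(t["img"][160:260,280:410],None,fx=3,fy=3); b=cv2.resize(s["img"][230:360,220:350],None,fx=3,fy=3)[:300]
cv2.imwrite("pics/a5.png",np.hstack([a,b])[:,:,::-1])
E
```

```text
t 12.05 pos [ 0.4722 -0.4629  0.0755] yaw -1.4 shift [-1.6 -0.1 60.5] turn 0.3 w 0.0118 F 20.0
tweezers_mid 16 0.68 [ 0.4716 -0.4594  0.0759]
basket 15 0.62 [ 0.4903 -0.4662 -0.0016]
basket 16 0.59 [ 0.4917 -0.4655 -0.0012]
bail_grip 15 0.7 [ 0.5789 -0.4708  0.0558]
bail_grip 16 0.6 [ 0.577  -0.4675  0.0582]
```

View pics/a5.png

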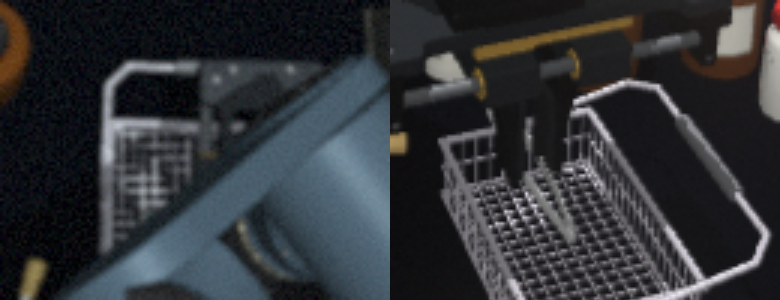

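The side half shows the tweezers held lengthwise over the basket floor at (545,205), inside the walls, with the bail raised slightly on the far side. I'll lower and release.

move_arm(
  series="-2 2 30 0 0 0;-2 2 52 0 0 0;-2 2 62 0 0 0;-2 2 62 0 0 0;-2 2 62 0 0 0",
)

```text
time: 12.77
position: [0.474, -0.4651, 0.013]
tool_rot: [0.716, 0.698, 0.0, -0.0]
ft_force: [0.2, 1.1, 0.1]
grip_width: 0.0121
grip_force: 20.0
```

move_arm(
  series="0 0 0 0 0 0;0 0 0 0 0 0;0 0 0 0 0 0;0 0 -15 0 0 0;0 0 -50 0 0 0;0 0 -80 0 0 0;0 0 -80 0 0 0",
  jaw=0.19,
)

```text
time: 13.35
position: [0.4772, -0.4693, 0.1007]
tool_rot: [0.716, 0.699, -0.001, 0.007]
ft_force: [0.3, 0.2, 0.9]
grip_width: 0.0168
grip_force: 0.0
```

```bash
python3 -c "
from h import *
plan((.3990,-.3205,.09),73)"
```

```text
t 13.35 pos [ 0.4772 -0.4693  0.1007] yaw -1.4 shift [146.9 -81.8   8.3] turn -74.4 w 0.0168 F 0.0
```

move_arm(
  series="18 -10 0 0 0 -7;36 -20 0 0 0 -14;54 -30 0 0 0 -21;72 -40 0 0 0 -28;90 -50 0 0 0 -35;108 -60 0 0 0 -42;126 -70 0 0 0 -49;143 -78 0 0 0 -56",
  jaw=0.35,
)

```text
time: 14.02
position: [0.399, -0.3195, 0.0938]
tool_rot: [0.301, 0.954, -0.0, 0.0]
ft_force: [0.2, 0.8, -0.9]
grip_width: 0.0302
grip_force: 0.0
```

```bash
python3 -c "
from h import *
plan((.3990,-.3205,.09),73)"
```

```text
t 14.02 pos [ 0.399  -0.3195  0.0938] yaw 54.9 shift [-0.6 -0.8  3.8] turn -18.1 w 0.0302 F 0.0
```

move_arm(
  series="0 -1 20 0 0 -7;0 -1 40 0 0 -14;0 -1 65 0 0 -18;0 -1 85 0 0 -18;0 -1 92.5 0 0 -18;0 -1 92.5 0 0 -18;0 -1 92.5 0 0 -18",
)

```text
time: 14.6
position: [0.3992, -0.3215, 0.0009]
tool_rot: [0.151, 0.988, -0.0, 0.0]
ft_force: [-0.1, -0.4, -0.0]
grip_width: 0.0307
grip_force: 0.0
```

move_arm(
  series="0 0 0 0 0 0;0 0 0 0 0 0;0 0 0 0 0 0;0 0 0 0 0 0;0 0 0 0 0 0;0 0 0 0 0 0;0 0 0 0 0 0",
  jaw=0,
)

```text
time: 15.18
position: [0.3991, -0.3214, 0.001]
tool_rot: [0.151, 0.988, -0.0, 0.0]
ft_force: [-0.4, 1.1, 3.2]
grip_width: 0.0052
grip_force: 20.0
```

Width 5.2 mm with an upward force of 3.2 N means I've gripped the tube above its middle. I'll re-grip 4 mm lower.

move_arm(
  series="0 0 0 0 0 0;0 0 0 0 0 0;0 0 2 0 0 0;0 0 4 0 0 0;0 0 4 0 0 0",
  jaw=0.25,
)

```text
time: 15.6
position: [0.3989, -0.3226, -0.0011]
tool_rot: [0.15, 0.989, -0.001, 0.0]
ft_force: [-6.5, -2.3, 21.5]
grip_width: 0.0207
grip_force: 10.8
```

move_arm(
  series="0 0 0 0 0 0;0 0 0 0 0 0;0 0 0 0 0 0;0 0 0 0 0 0;0 0 0 0 0 0",
  jaw=0,
)

```text
time: 16.02
position: [0.3997, -0.3219, -0.0011]
tool_rot: [0.151, 0.988, -0.001, 0.001]
ft_force: [-0.5, 1.4, 21.3]
grip_width: 0.0055
grip_force: 22.1
```

The tips now touch the table with about 21 N, so tip height is about the reported z, and the grip is good. I'll lift.

move_arm(
  series="0 0 -6 0 0 0;0 0 -40 0 0 0;0 0 -80 0 0 0;0 0 -95 0 0 7;0 0 -95 0 0 14;0 0 -95 0 0 21",
)

```text
time: 16.52
position: [0.3995, -0.3218, 0.093]
tool_rot: [0.332, 0.943, -0.001, 0.001]
ft_force: [-0.4, -0.3, -0.1]
grip_width: 0.0054
grip_force: 20.0
```

```bash
python3 -c "
from h import *
plan((.508,-.484,.085),-1.7)
s=robot.camera('side'); print([(d['p'],d['xyz']) for d in robot.tip_of(s,'tube_mid')[:2]])"
```

```text
t 16.52 pos [ 0.3995 -0.3218  0.093 ] yaw 51.3 shift [-186.1  -58.6    8.6] turn 53.0 w 0.0054 F 20.0
[(0.76, [0.4027, -0.3196, 0.1026])]
```

move_arm(
  series="-24 -8 0 0 0 7;-50 -15 0 0 0 14;-75 -23 0 0 0 21;-100 -31 0 0 0 28;-125 -39 0 0 0 35;-150 -47 0 0 0 42;-186 -58.5 0 0 0 49;-186 -58.5 0 0 0 53",
)

```text
time: 17.28
position: [0.5122, -0.4896, 0.0912]
tool_rot: [0.717, 0.697, -0.001, 0.005]
ft_force: [0.7, -0.7, -0.1]
grip_width: 0.0054
grip_force: 20.0
```

```bash
python3 -c "
from h import *
plan((.508,-.484,.012),-1.7)
s=robot.camera('side'); print([(d['p'],d['xyz']) for d in robot.tip_of(s,'tube_mid')[:2]],[(d['p'],d['xyz']) for d in robot.tip_of(s,'basket')[:2]])
plan((.508,-.484,.012),-1.7)"
```

```text
t 17.28 pos [ 0.5122 -0.4896  0.0912] yaw -1.6 shift [ 6.1 -4.8 79.1] turn 0.1 w 0.0054 F 20.0
[(0.45, [0.5124, -0.4888, 0.1007])] []
t 17.43 pos [ 0.5076 -0.4817  0.09  ] yaw -1.2 shift [-2.5  0.6 78. ] turn 0.5 w 0.0057 F 20.0
```

move_arm(
  series="-2 0.5 30 0 0 0;-2 0.5 60 0 0 0;-2 0.5 75 0 0 0;-2 0.5 75 0 0 0;-2 0.5 75 0 0 0",
)

```text
time: 17.85
position: [0.5079, -0.483, 0.0155]
tool_rot: [0.715, 0.699, 0.0, -0.002]
ft_force: [0.3, -0.2, 0.3]
grip_width: 0.0056
grip_force: 20.0
```

move_arm(
  series="0 0 0 0 0 0;0 0 0 0 0 0;0 0 0 0 0 0;0 0 -15 0 0 0;0 0 -50 0 0 0;0 0 -80 0 0 0;0 0 -80 0 0 0",
  jaw=0.16,
)

```text
time: 18.43
position: [0.5123, -0.4888, 0.1058]
tool_rot: [0.716, 0.699, -0.001, 0.008]
ft_force: [0.5, -0.4, 1.7]
grip_width: 0.0141
grip_force: 0.0
```

```bash
python3 -c "
from h import *
plan((.4387,-.090,.095),83)"
```

```text
t 18.43 pos [ 0.5123 -0.4888  0.1058] yaw -1.4 shift [397.1 -83.2   5.3] turn -84.4 w 0.0141 F 0.0
```

move_arm(
  series="0 -40 -20 0 0 0;15 -79 -20 0 0 -7;50 -79 -20 0 0 -14;90 -79 -20 0 0 -21;130 -79 -20 0 0 -28;170 -79 -20 0 0 -35;210 -79 -20 0 0 -42;250 -79 -20 0 0 -49",
  jaw=0.5,
)

```text
time: 19.1
position: [0.4361, -0.2316, 0.1181]
tool_rot: [0.359, 0.933, -0.0, 0.001]
ft_force: [0.3, 0.4, -0.6]
grip_width: 0.0429
grip_force: 0.0
```

```bash
python3 -c "
from h import *
c=robot.camera('side')
print([(d['p'],d['xyz']) for d in robot.tip_of(c,'nut_mid')[:2]])
plan((.4387,-.090,.10),83)"
```

```text
[(0.66, [0.441, -0.0917, 0.0091]), (0.54, [0.4947, -0.4633, 0.0004])]
t 19.2 pos [ 0.4338 -0.226   0.1175] yaw 48.0 shift [ 87.2 104.4  18.1] turn -35.0 w 0.0433 F 0.0
```

move_arm(
  series="25 30 0 0 0 -7;50 60 0 0 0 -14;75 90 0 0 0 -21;87 104 5 0 0 -28;87 104 18 0 0 -35;87 104 18 0 0 -35;87 104 18 0 0 -35",
)

```text
time: 19.78
position: [0.4426, -0.0978, 0.0992]
tool_rot: [0.066, 0.998, -0.0, 0.001]
ft_force: [-0.3, -0.3, -0.4]
grip_width: 0.0434
grip_force: 0.0
```

```bash
python3 -c "
from h import *
c=robot.camera('side')
print([(d['p'],d['xyz']) for d in robot.tip_of(c,'nut_mid')[:2]])
plan((.4395,-.0905,.006),83)"
```

```text
[(0.6, [0.5761, -0.4648, 0.0557]), (0.58, [0.4393, -0.0917, 0.0106])]
t 19.88 pos [ 0.4428 -0.0985  0.0994] yaw 82.4 shift [ 4.6  7.6 93.4] turn -0.6 w 0.044 F 0.0
```

move_arm(
  series="4.5 7 0 0 0 0;4.5 7 40 0 0 0;4.5 7 75 0 0 0;4.5 7 93 0 0 0;4.5 7 93 0 0 0;4.5 7 93 0 0 0",
)

```text
time: 20.38
position: [0.4377, -0.0898, 0.0053]
tool_rot: [0.065, 0.998, 0.0, -0.001]
ft_force: [-0.1, 0.1, 0.1]
grip_width: 0.0438
grip_force: 0.0
```

move_arm(
  series="0 0 0 0 0 0;0 0 0 0 0 0;0 0 0 0 0 0;0 0 0 0 0 0;0 0 0 0 0 0;0 0 0 0 0 0",
  jaw=0,
)

```text
time: 20.88
position: [0.439, -0.0901, 0.0066]
tool_rot: [0.064, 0.998, -0.0, 0.001]
ft_force: [0.2, -0.0, 7.8]
grip_width: 0.0227
grip_force: 20.0
```

move_arm(
  series="0 0 0 0 0 0;0 0 0 0 0 0;0 0 2 0 0 0;0 0 5 0 0 0;0 0 5 0 0 0",
  jaw=0.42,
)

```text
time: 21.3
position: [0.438, -0.0896, 0.0001]
tool_rot: [0.064, 0.998, 0.0, -0.0]
ft_force: [0.1, -0.8, -0.3]
grip_width: 0.0361
grip_force: 0.0
```

move_arm(
  series="0 0 0 0 0 0;0 0 0 0 0 0;0 0 0 0 0 0;0 0 0 0 0 0;0 0 0 0 0 0",
  jaw=0,
  newtons=30,
)

```text
time: 21.72
position: [0.4383, -0.0897, 0.0006]
tool_rot: [0.065, 0.998, 0.0, -0.0]
ft_force: [-0.3, 0.4, -1.4]
grip_width: 0.0226
grip_force: 30.0
```

move_arm(
  series="0 0 -40 0 0 0;0 0 -80 0 0 0;0 -35 -110 0 0 7;5 -75 -115 0 0 14;5 -115 -115 0 0 21;5 -155 -115 0 0 28;5 -195 -115 0 0 35;5 -235 -115 0 0 42",
)

```text
time: 22.38
position: [0.4023, -0.3238, 0.1159]
tool_rot: [0.421, 0.907, 0.0, 0.0]
ft_force: [-0.4, -0.4, 0.1]
grip_width: 0.023
grip_force: 30.0
```

```bash
python3 -c "
from h import *
plan((.501,-.415,.10),-1.7)"
```

```text
t 22.38 pos [ 0.4023 -0.3238  0.1159] yaw 40.2 shift [-133.4   16.5   15.9] turn 41.9 w 0.023 F 30.0
```

move_arm(
  series="-25 3 0 0 0 7;-55 6 0 0 0 14;-80 10 0 0 0 21;-105 13 0 0 0 28;-133 16 0 0 0 35;-133 16 5 0 0 42;-133 16 15 0 0 42;-133 16 15 0 0 42",
)

```text
time: 23.05
position: [0.5, -0.4108, 0.0979]
tool_rot: [0.715, 0.7, 0.0, -0.003]
ft_force: [-1.3, 0.3, -0.2]
grip_width: 0.0228
grip_force: 30.0
```

```bash
python3 - <<'E'
from h import *
t=robot.camera("top"); s=robot.camera("side")
for n in ["nut_mid","basket","tweezers_mid","tube_mid"]:
    for c in(t,s):
        for d in robot.tip_of(c,n)[:1]: print(n,c["shot"],round(d["p"],2),np.array(d["xyz"]))
plan((.501,-.415,.020),-1.7)
cv2.imwrite("pics/a6.png",cv2.resize(s["img"][200:360,210:350],None,fx=3.6,fy=3.6)[:,:,::-1])
E
```

```text
nut_mid 21 0.3 [ 0.6608 -0.1451 -0.0021]
nut_mid 22 0.6 [ 0.5    -0.4129  0.1077]
basket 22 0.84 [ 0.496  -0.4672 -0.0016]
tweezers_mid 22 0.58 [ 0.4736 -0.4633  0.0088]
tube_mid 22 0.53 [ 0.5103 -0.4831  0.0127]
t 23.55 pos [ 0.5018 -0.4128  0.101 ] yaw -1.4 shift [-2.2 -0.8 81. ] turn 0.3 w 0.0228 F 30.0
```

View pics/a6.png

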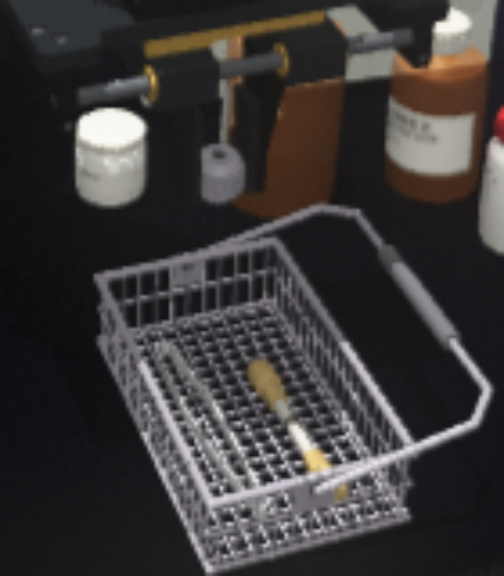

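The tweezers (200,410) and tube (295,425) lie flat in the basket. The nut hangs at (222,172), above the free far end. I'll lower and release it.

move_arm(
  series="-2 -1 35 0 0 0;-2 -1 65 0 0 0;-2 -1 83 0 0 0;-2 -1 83 0 0 0;-2 -1 83 0 0 0",
)

```text
time: 23.97
position: [0.5002, -0.4142, 0.0168]
tool_rot: [0.716, 0.698, 0.0, -0.001]
ft_force: [-1.1, -0.1, 0.1]
grip_width: 0.0228
grip_force: 30.0
```

move_arm(
  series="0 0 0 0 0 0;0 0 0 0 0 0;0 0 0 0 0 0;0 0 -15 0 0 0;0 0 -50 0 0 0;0 0 -90 0 0 0;0 0 -110 0 0 0;0 0 -110 0 0 0",
  jaw=0.34,
)

```text
time: 24.63
position: [0.5039, -0.4181, 0.1351]
tool_rot: [0.716, 0.699, -0.0, 0.007]
ft_force: [-0.2, -0.1, 0.4]
grip_width: 0.0294
grip_force: 0.0
```

```bash
python3 - <<'E'
from h import *
s=robot.camera("side"); t=robot.camera("top")
for n in ["nut_mid","basket","tweezers_mid","tube_mid","bail_grip"]:
    for c in(t,s):
        for d in robot.tip_of(c,n)[:1]: print(n,c["shot"],round(d["p"],2),np.array(d["xyz"]))
plan((.578,-.468,.12),-1.7)
cv2.imwrite("pics/a7.png",np.hstack([cv2.resize(s["img"][240:360,210:350],None,fx=3,fy=3),cv2.resize(t["img"][150:270,280:410],None,fx=3,fy=3)])[:,:,::-1])
E
```

```text
nut_mid 23 0.53 [ 0.5017 -0.4135  0.0149]
basket 23 0.9 [ 0.4953 -0.4642 -0.0009]
tweezers_mid 23 0.55 [ 0.4762 -0.4664  0.0077]
tube_mid 23 0.56 [ 0.5098 -0.4842  0.0138]
bail_grip 23 0.82 [ 0.5771 -0.4669  0.0568]
t 25.23 pos [ 0.5006 -0.4146  0.1269] yaw -1.4 shift [-51.5  78.7   6.8] turn 0.3 w 0.0293 F 0.0
```

View pics/a7.png

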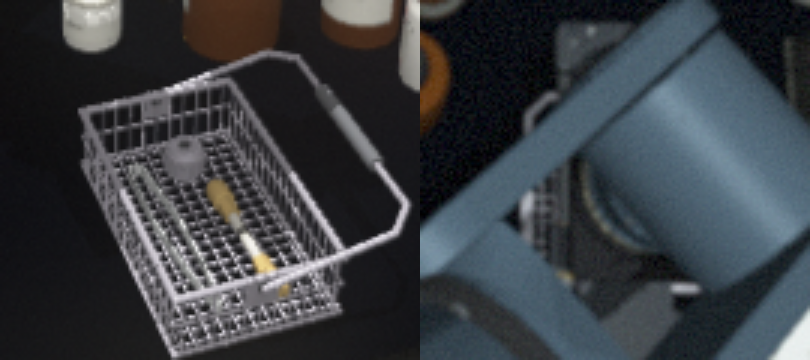

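All three parts lie in the basket: nut (183,160), tweezers (165,215) and tube (240,235). Next is the bail.

move_arm(
  series="-25 35 0 0 0 0;-52 70 0 0 0 0;-52 77.5 7 0 0 0;-52 77.5 35 0 0 0;-52 77.5 40 0 0 0;-52 77.5 40 0 0 0;-52 77.5 40 0 0 0",
)

```text
time: 25.82
position: [0.5761, -0.4679, 0.0869]
tool_rot: [0.716, 0.698, 0.0, -0.001]
ft_force: [0.1, 0.5, 0.8]
grip_width: 0.0295
grip_force: 0.0
```

```bash
python3 - <<'E'
from h import *
s=robot.camera("side")
for n in ["basket","bail_grip"]:
    for d in robot.tip_of(s,n)[:1]: print(n,round(d["p"],2),np.array(d["xyz"]))
plan((.5775,-.467,.040),-1.7)
E
```

```text
bail_grip 0.67 [ 0.6723 -0.3198 -0.0018]
t 25.97 pos [ 0.5772 -0.4691  0.0892] yaw -1.4 shift [ 2.2  0.1 49.2] turn 0.3 w 0.0299 F 0.0
```

move_arm(
  series="2 0 20 0 0 0;2 0 38 0 0 0;2 0 49 0 0 0;2 0 49 0 0 0;2 0 49 0 0 0",
)

```text
time: 26.38
position: [0.5769, -0.4665, 0.0387]
tool_rot: [0.716, 0.698, 0.0, -0.0]
ft_force: [-0.3, -0.6, 0.7]
grip_width: 0.0299
grip_force: 0.0
```

move_arm(
  series="0 0 0 0 0 0;0 0 0 0 0 0;0 0 0 0 0 0;0 0 0 0 0 0;0 0 0 0 0 0;0 0 0 0 0 0",
  jaw=0,
  newtons=35,
)

```text
time: 26.88
position: [0.5783, -0.4672, 0.0395]
tool_rot: [0.716, 0.698, 0.0, 0.002]
ft_force: [3.3, -0.6, 1.6]
grip_width: 0.0084
grip_force: 35.0
```

move_arm(
  series="0 -3 -10 0 0 0;0 -7 -21 0 0 0;0 -12 -30 0 0 0;0 -19 -39 0 0 0;0 -26 -47 0 0 0;0 -35 -54 0 0 0;0 -44 -60 0 0 0;0 -54 -64.5 0 0 0",
)

```text
time: 27.55
position: [0.5218, -0.4651, 0.1038]
tool_rot: [0.716, 0.698, 0.0, -0.0]
ft_force: [0.5, 1.4, -2.4]
grip_width: 0.0089
grip_force: 35.0
```

```bash
python3 - <<'E'
from h import *
s=robot.camera("side")
for n in ["basket","bail_grip"]:
    for d in robot.tip_of(s,n)[:1]: print(n,round(d["p"],2),np.array(d["xyz"]))
plan((.4915,-.467,.110),-1.7); print(robot.get_obs()["ft_force"])
E
```

```text
basket 0.89 [ 0.4939 -0.4637  0.0008]
bail_grip 0.65 [ 0.5188 -0.4622  0.1186]
t 27.7 pos [ 0.522  -0.4653  0.1037] yaw -1.5 shift [ -2.5 -30.5  -6.3] turn 0.2 w 0.0089 F 35.0
[ 1.12898686  1.95628815 -0.37205214]
```

move_arm(
  series="0 -8 -2.5 0 0 0;0 -16 -4.5 0 0 0;0 -23 -5.5 0 0 0;0 -28.5 -6 0 0 0;0 -28.5 -6 0 0 0;0 -28.5 -12 0 0 0;0 -28.5 -20 0 0 0;0 -28.5 -20 0 0 0",
  newtons=50,
)

```text
time: 28.37
position: [0.4951, -0.4658, 0.1243]
tool_rot: [0.716, 0.699, -0.0, 0.001]
ft_force: [0.4, 0.0, -4.8]
grip_width: 0.0082
grip_force: 50.0
```

```bash
python3 - <<'E'
from h import *
s=robot.camera("side")
for n in ["basket","bail_grip"]:
    for d in robot.tip_of(s,n)[:1]: print(n,round(d["p"],2),np.array(d["xyz"]))
plan((.4915,-.467,.110),-1.7); print(robot.get_obs()["ft_force"])
E
```

```text
basket 0.74 [ 0.4921 -0.4673  0.014 ]
bail_grip 0.83 [ 0.4924 -0.4651  0.1404]
t 28.52 pos [ 0.4947 -0.4649  0.1229] yaw -1.4 shift [-2.2 -3.1 12.9] turn 0.3 w 0.0083 F 50.0
[ 0.20683745  1.06102061 -3.93939034]
```

move_arm(
  series="0 0 -4 0 0 0;0 0 -12 0 0 0;0 0 -25 0 0 0;0 0 -40 0 0 0;0 0 -57 0 0 0;0 0 -75 0 0 0;0 0 -93 0 0 0;0 0 -110 0 0 0",
)

```text
time: 29.18
position: [0.4947, -0.4648, 0.2357]
tool_rot: [0.716, 0.698, -0.0, 0.001]
ft_force: [-0.2, -0.5, -5.1]
grip_width: 0.0088
grip_force: 50.0
```

move_arm(
  series="0 0 -16 0 0 0;0 0 -30 0 0 0;0 0 -42 0 0 0;0 0 -50 0 0 0;0 0 -53 0 0 0;0 0 -53 0 0 0;0 0 -53 0 0 0",
)

```text
time: 29.77
position: [0.4942, -0.4642, 0.2855]
tool_rot: [0.716, 0.698, 0.0, -0.001]
ft_force: [-0.1, 0.3, -4.2]
grip_width: 0.0084
grip_force: 50.0
```

```bash
python3 - <<'E'
from h import *
s=robot.camera("side")
for n in ["basket","bail_grip","nut_mid","tube_mid","tweezers_mid"]:
    for d in robot.tip_of(s,n)[:1]: print(n,round(d["p"],2),np.array(d["xyz"]))
plan((.6645,-.141,.284),-97); print(robot.get_obs()["ft_force"])
E
```

```text
basket 0.61 [ 0.4935 -0.4639  0.1774]
bail_grip 0.64 [ 0.4909 -0.4623  0.3031]
nut_mid 0.6 [ 0.4983 -0.4182  0.1876]
tube_mid 0.62 [ 0.6652 -0.1413  0.1394]
tweezers_mid 0.78 [ 0.4752 -0.4615  0.1843]
t 30.07 pos [ 0.4943 -0.4644  0.2853] yaw -1.4 shift [327.5 162.2   1.5] turn -84.4 w 0.0083 F 50.0
[-0.28895195 -0.75951553 -4.07359603]
```

Basket hangs plumb and the parts are in it. I'll carry it across at about 0.16 m/s.

move_arm(
  series="3 1 0 0 0 0;8 4 0 0 0 0;16 8 0 0 0 0;26 13 0 0 0 0;38 19 0 0 0 0;51 25 0 0 0 0;64 32 0 0 0 0;78 39 0 0 0 0",
)

```text
time: 30.73
position: [0.5363, -0.3857, 0.2862]
tool_rot: [0.715, 0.699, 0.0, 0.0]
ft_force: [0.8, 0.0, -5.1]
grip_width: 0.0087
grip_force: 50.0
```

move_arm(
  series="14 7 0 0 0 0;28 14 0 0 0 0;42 21 0 0 0 0;56 28 0 0 0 0;70 35 0 0 0 0;84 42 0 0 0 0;98 49 0 0 0 0;112 56 0 0 0 0",
)

```text
time: 31.4
position: [0.5948, -0.2755, 0.2861]
tool_rot: [0.716, 0.698, 0.0, -0.0]
ft_force: [-0.2, -0.1, -4.3]
grip_width: 0.0084
grip_force: 50.0
```

move_arm(
  series="14 7 0 0 0 0;28 14 0 0 0 0;42 21 0 0 0 0;56 28 0 0 0 0;70 35 0 0 0 0;83 41 0 0 0 0;95 47 0 0 0 0;106 52 0 0 0 0",
)

```text
time: 32.07
position: [0.6494, -0.1708, 0.2861]
tool_rot: [0.716, 0.699, 0.0, 0.0]
ft_force: [-0.3, 0.0, -4.1]
grip_width: 0.008
grip_force: 50.0
```

move_arm(
  series="9 4 0 0 0 0;17 8 0 0 0 0;24 11 0 0 0 -1;28 13 0 0 0 -3;31 15 0 0 0 -6;31 15 0 0 0 -9;31 15 0 0 0 -12;31 15 0 0 0 -15",
)

```text
time: 32.73
position: [0.6645, -0.1417, 0.2861]
tool_rot: [0.617, 0.787, -0.0, 0.0]
ft_force: [-0.2, -0.5, -3.5]
grip_width: 0.0083
grip_force: 50.0
```

move_arm(
  series="0 0 0 0 0 -4;0 0 0 0 0 -8;0 0 0 0 0 -12;0 0 0 0 0 -16;0 0 0 0 0 -20;0 0 0 0 0 -24;0 0 0 0 0 -28;0 0 0 0 0 -32",
)

```text
time: 33.4
position: [0.6644, -0.1419, 0.2861]
tool_rot: [0.376, 0.927, -0.0, -0.0]
ft_force: [-0.1, -0.4, -4.5]
grip_width: 0.0085
grip_force: 50.0
```

```bash
python3 - <<'E'
from h import *
s=robot.camera("side")
for n in ["basket","bail_grip","nut_mid","tweezers_mid"]:
    for d in robot.tip_of(s,n)[:1]: print(n,round(d["p"],2),np.array(d["xyz"]))
plan((.6645,-.141,.284),83); print(robot.get_obs()["ft_force"])
E
```

```text
basket 0.81 [ 0.6691 -0.1405  0.1776]
bail_grip 0.84 [ 0.6643 -0.1401  0.3013]
nut_mid 0.55 [ 0.6383 -0.104   0.1929]
tweezers_mid 0.46 [ 0.6546 -0.1585  0.1833]
t 33.65 pos [ 0.6644 -0.1417  0.2861] yaw 45.5 shift [0.5 0.6 2.1] turn -37.5 w 0.0088 F 50.0
[-0.0764365  -0.18028253 -5.24805089]
```

move_arm(
  series="0 0 0 0 0 -4;0 0 0 0 0 -9;0 0 0 0 0 -14;0 0 0 0 0 -19;0 0 0 0 0 -24;0 0 0 0 0 -29;0 0 0 0 0 -33;0 0 0 0 0 -36",
)

```text
time: 34.32
position: [0.6644, -0.1417, 0.2861]
tool_rot: [0.072, 0.997, -0.0, -0.0]
ft_force: [-0.2, -1.7, -4.8]
grip_width: 0.0085
grip_force: 50.0
```

move_arm(
  series="0 0 0 0 0 -1.5;0 0 3 0 0 -1.5;0 0 8 0 0 -1.5;0 0 12 0 0 -1.5;0 0 12 0 0 -1.5;0 0 12 0 0 -1.5;0 0 12 0 0 -1.5;0 0 12 0 0 -1.5",
)

```text
time: 34.98
position: [0.6646, -0.1417, 0.2743]
tool_rot: [0.06, 0.998, -0.0, 0.0]
ft_force: [0.5, -0.2, -4.3]
grip_width: 0.0086
grip_force: 50.0
```

```bash
python3 - <<'E'
from h import *
np.set_printoptions(precision=4,suppress=True)
for k in range(2):
  s=robot.camera("side");t=robot.camera("top")
  for n in ["basket","bail_grip","bath_mouth","nut_mid","tube_mid","tweezers_mid"]:
    for c in (s,t):
      for d in robot.tip_of(c,n)[:1]: print(n,c["shot"],round(d["p"],2),np.array(d["xyz"]))
save(s,"f1s");save(t,"f1t")
plan((.6645,-.141,.264),83); print(robot.get_obs()["ft_force"])
E
```

```text
basket 30 0.81 [ 0.6683 -0.1381  0.1653]
basket 31 0.69 [ 0.6671 -0.1424  0.1635]
bail_grip 30 0.92 [ 0.6677 -0.1365  0.2922]
bath_mouth 30 0.96 [ 0.6644 -0.1393  0.1383]
nut_mid 30 0.52 [ 0.6186 -0.1297  0.1774]
nut_mid 31 0.71 [ 0.6169 -0.1313  0.1846]
tube_mid 30 0.69 [ 0.6648 -0.1401  0.2897]
tube_mid 31 0.56 [ 0.6877 -0.1252  0.1753]
tweezers_mid 30 0.21 [ 0.6907 -0.1241  0.1806]
tweezers_mid 31 0.54 [ 0.6689 -0.1564  0.1707]
basket 32 0.59 [ 0.6688 -0.141   0.1629]
basket 33 0.65 [ 0.6654 -0.1438  0.1651]
bail_grip 32 0.71 [ 0.662  -0.138   0.2905]
bath_mouth 32 0.93 [ 0.6638 -0.1386  0.1382]
bath_mouth 33 0.79 [ 0.6672 -0.1418  0.1403]
nut_mid 32 0.39 [ 0.6165 -0.1254  0.1774]
nut_mid 33 0.49 [ 0.6179 -0.1304  0.1829]
tube_mid 32 0.53 [ 0.6893 -0.1279  0.1815]
tweezers_mid 32 0.6 [ 0.6657 -0.158   0.175 ]
tweezers_mid 33 0.58 [ 0.6639 -0.1557  0.1712]
t 36.38 pos [ 0.6644 -0.1416  0.2741] yaw 83.1 shift [-0.   0.6 10.1] turn 0.1 w 0.0083 F 50.0
[-0.4026  0.6502 -4.3509]
```

move_arm(
  series="0 0 2 0 0 0;1 0 5 0 0 0;2 0 8 0 0 0;2 0 9 0 0 0;2 0 9 0 0 0;2 0 9 0 0 0;2 0 9 0 0 0;2 0 9 0 0 0",
)

```text
time: 37.05
position: [0.6626, -0.1414, 0.2653]
tool_rot: [0.06, 0.998, -0.0, 0.0]
ft_force: [-0.5, 0.1, -4.9]
grip_width: 0.0084
grip_force: 50.0
```

```bash
python3 - <<'E'
from h import *
np.set_printoptions(precision=4,suppress=True)
B=[]
for k in range(3):
  s=robot.camera("side");t=robot.camera("top")
  for c in (s,t):
      for d in robot.tip_of(c,"basket")[:1]: B.append(d["xyz"])
B=np.array(B);print(B,np.median(B,0))
# yaw check: fit long wall edges? use hough on basket region of top
z=t; print(px(t,(.6645,-.141,.2)),px(t,(.75,-.152,.2)))
o=robot.get_obs();print(o["ft_force"],o["position"],o["time"],o["joint_velocities"])
E
```

```text
[[ 0.665  -0.1404  0.1558]
 [ 0.6624 -0.1445  0.1539]
 [ 0.6644 -0.1381  0.1574]
 [ 0.6616 -0.1421  0.1566]
 [ 0.6931 -0.3841 -0.0033]
 [ 0.6608 -0.1447  0.1541]] [ 0.6634 -0.1433  0.1549]
[189.6628 126.6514] [196.2419  81.7748]
[ 0.5088 -0.48   -4.0079] [ 0.6624 -0.1414  0.2651] 37.65 [-0.     -0.0013  0.0007  0.0003  0.0009  0.0015]
```

The basket is centred within about 3 mm, about 15 mm above the rim and still. I'll hand in.

```bash
python3 -c "
from rig import robot
print(robot.hand_in())"
```

```text
the job is handed in; nothing more can be done
None
```

I handed the job in at about 38 s of robot time, with the tweezers, tube and nut in the basket and the basket hanging still by its bail, about 15 mm above the bath rim and centred to about 3 mm by the camera estimates; the hand-in returned no verdict.

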